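# Lock the easel's clevis pin with its hitch pin clip

### The job

The photo easel's clevis pin has worked its way out: push it by its black head until it is fully home. Then take the orange-handled hitch pin clip out of its wooden parking block and push its straight leg down through the cross-hole in the pin's free end (where along the end it was drilled differs, so feel for it) until the sprung leg snaps round the shank and the clip is fully down, and let go. Leave the bottle, the vial and the stone where they are.

Things in the scene. Friction and masses are not known exactly. Their poses are not given: they have to be found in the camera images.
- easel: small fixed photo easel: 120 x 110 mm grey base, two blue clevis cheeks, black board behind them (115 mm high; 38 to 122 mm along +x, -39 to +59 mm in y). Origin on the table below the middle of the clevis. The clevis pin lies level along the easel's y, 80 mm above the table: black push head at +y, drilled free end at -y. The brass collar of the -y cheek ends at y = -38 mm.
- pin (a joint): how far the steel clevis pin has been pushed along the easel's -y, m: 0 = furthest out, 0.030 = fully home (hard stop). It starts 0 to 8 mm in, about 5 N of friction; it cannot come out of the clevis. It can also roll up to 0.1 rad in its bore. Its free end is a bright 24 mm sleeve with an upright cross-hole (see hole_zone), which clears the cheek only when the pin is home.
- hole_zone (a point): NOT the hole: the middle of the 12 mm stretch on top of the sleeve in which it lies, 89.5 mm above the table; 64 mm from the easel's origin along -y when home. The sleeve's setting differs on each pin, so the hole is up to 6 mm either way along the easel's y. Feel for it: 9 mm wide, chamfered, straight through, amid a 16 x 22 mm flat (19 mm thick). The sleeve ends 21 mm past the hole.
- pin_head (a point): middle of the outer face of the pin's black push head, a 40 mm disc 10 mm thick, axis level, 80 mm above the table. Push it along the easel's -y.
- clip_grip (a point): centre of the clip's orange handle, a block 30 mm (its x) by 16 mm (its y) by 34 mm high; hold it across the 30 mm. The clip stands upright in the block, leg down; z up. Parked, this point is 95 mm above the table. x: from the straight leg towards the sprung leg.
- clip_seat (a point): underside of the clip's nose (22 x 16 mm, the lower 12 mm of the orange part) on the axis of the straight leg, 29 mm below the handle's centre. The nose comes to rest on the flat round the hole's mouth when the clip is fully down.
- clip_tip (a point): round tip of the clip's straight leg (7 mm wire), on its axis, 54.5 mm below the nose. The clip is 100 mm long overall.
- clip_spring (a joint): swing of the sprung leg (6 mm wire on the clip's +x side, bowed to fit the 24 mm shank), rad: 0 at rest, grows outwards. It pinches in to 10 mm from the straight leg's axis, flares to 18 mm at its end, 40 mm below the nose. Passing the shank spreads it 0.12 rad and takes 5 to 15 N downwards; then it snaps back. Either way round will do, the clip's x square to the pin.
- block: fixed wooden parking block for the clip, 70 x 50 mm and 66 mm high on a 92 x 70 mm foot. Origin on the table, below the clip's straight leg; x as the parked clip's x. The legs hang loosely in one slot 29 x 11 mm, 57 mm deep, and the nose rests on the block's top. Lift the clip 60 mm to clear it.
- varnish_bottle: small clear bottle with white cap, 30 mm wide, 69 mm high, standing; bystander. Origin at its foot.
- vial_red: sample vial with red cap, 28 mm wide, 52 mm high, standing; bystander. Origin at its foot.
- stone: grey pebble, 55 x 89 x 40 mm; bystander. Origin at its underside.

How it is judged:
On the way, in this order (a step that is already met when the one before it is completed fails the run):
1. the clevis pin is pushed home (value of joint pin above 0.026 m), for 0.2 s.
2. the clip's straight leg has entered the cross-hole from above (value of joint pin above 0.026 m and x of clip_tip in the frame of easel between -0.005 and 0.005 m and y of clip_tip in the frame of easel between -0.078 and -0.05 m and z of clip_tip in the frame of easel between 0.04 and 0.0815 m), for 0.02 s.
At the end, for the whole second after the job is handed in: Pin home (over 26 mm); clip fully down on it, straight leg through the cross-hole: nose 85.5 to 94.5 mm above the table, 50 to 78 mm along the easel's -y, within 5 mm of the pin's axis; upright within 0.2 rad, square to the pin within 0.37 rad; sprung leg snapped back (under 0.05 rad); at rest (value of joint pin above 0.026 m and x of clip_seat in the frame of easel between -0.005 and 0.005 m and y of clip_seat in the frame of easel between -0.078 and -0.05 m and z of clip_seat in the frame of easel between 0.0855 and 0.0945 m and angle between clip_seat's own z axis and vertical below 0.2 rad and angle between the x axis of clip_seat and the y axis of easel, either way round above 1.2 rad and value of joint clip_spring below 0.05 rad and linear speed of clip below 0.02 m/s); the robot touches nothing.
It fails at once if varnish bottle is knocked or moved more than 30 mm (distance of varnish_bottle from where it was at the start of the episode above 0.03 m).
It fails at once if vial red is knocked or moved more than 30 mm (distance of vial_red from where it was at the start of the episode above 0.03 m).
It fails at once if stone is knocked or moved more than 30 mm (distance of stone from where it was at the start of the episode above 0.03 m).
It also fails if it takes over 64 s, if anything falls off the work surface, if the arm or the gripper's body presses on something with over 40 N, if the wrist force passes 120 N, or if a joint passes its speed limit or range.

### The arm

A 6-joint arm with a two-finger parallel gripper is mounted at the origin on a cart in front of the work surface, level with it; the furniture and walls round the work are solid. World frame = base frame: x ahead of the robot, y to its left, z up, the work surface at z = 0. Lengths are in m, angles in rad, forces in N, time in s.
With the tool pointing down it reaches from about 0.35 to 0.975 m from the base axis. Payload 4.9 kg.
Tool frame: the origin (TCP) lies midway between the tips of the shut fingers; the grasp point (between the pads) lies 19 mm behind it; z points along the fingers, y is the line along which they close (so a half turn about z gives the same grasp; the last joint's range is limited). The gripper opens to 85 mm and grips with 20 to 120 N. Pads are 22 mm wide; open, the fingers measure 114 mm over their backs; the gripper's body (76 mm by 85 mm) begins 54 mm behind the grasp point. The pads swing forward as they close: fully open they stand 13 mm farther back than shut.
Start: joints at [-1.403, 0.053, 1.613, -0, 1.476, -0.119], TCP at [0.177, -0.599, 0.231] pointing down, gripper open.
Joint ranges: [-3.01, 3.01], [-1.01, 2.22], [0.06, 2.58], [-1.02, 4.17], [0.09, 2.62], [-3.14, 3.14]. Speed limits (rad/s): [2.57, 2.57, 3.14, 3.14, 3.14, 3.14].

### API

Orientations are given as a rotation vector (axis times angle).
In Python, from station import ctrl gives the robot as it stands.
- The arm moves only by the shell command python3 -m handwheel 'ROWS' [FORCE]. ROWS is JSON, a list of rows, each an object with "gripper": the gripper command: -1 is fully open, 1 is shut, values between are in proportion; "offset": the shift along the tool's x, y, z in mm, a list of three; "rotation": the turn, a rotation vector about the tool's x, y, z in rad, a list of three. A call has exactly 8 rows; each row is the pose to reach, as a shift and turn from the pose commanded when the call began, along the tool's axes at that moment; what a row does not reach only later rows make up. A row lasts 1/8 s, in which the tool goes at most 62.5 mm and 10.7 degrees, less where a joint would pass 70% of its speed; a pose out of reach is approached as far as the arm can. A call with a gripper value outside its range is refused whole. The fingers move at their own pace and stop on an object; FORCE is the grip in N (left out, the last holds). Time passes only in rows, so rows that repeat a pose let the fingers close, or fill a call up. It gives the time, the measured TCP pose, the force, the opening and the grip force at its end, in the units of the state.
- ctrl.get_obs(): the state, without advancing time (a new reading comes with each control period).
- ctrl.get_image(name): name is "side" or "top" or "wrist"; returns a dict with "image" (420x560x3 uint8, red, green, blue), "fovy" (degrees; the focal length in pixels is half the picture's height over the tangent of half this angle, whatever the lens; pixels are square), "cx", "cy" (the principal point, pixels), "xyz" and "attitude" of the camera in the world. Camera axes: x right, y up, looking along -z (the intrinsics and any distortion apply to the point x, -y, -z); pixel columns grow to the right and rows downward; lengths in m; the calibration is good to about 2 mm. The wrist camera is an equidistant fisheye: a pixel r from the principal point sees the ray r / f radians off the axis. A picture is of the moment at which its call begins. There is no depth.
- ctrl.finish_job(): hands the job in; it is judged then, once.
The state is a dict: "t": time; "q": joint angles; "dq": joint speeds; "effort": joint torques, N m; "tool_pos": TCP position; "tool_rot": TCP orientation; "contact_force": force on the tool from outside, world axes, zero at the start; "wrist_torque": the same for the moment, N m; "opening": finger opening in m; "grip_force": force on a finger pad.
Only numpy, scipy, OpenCV 4.12 (cv2) and the standard library are available. Lean on these libraries where they do the work, as an engineer would, in place of code of your own. Each camera call takes 0.05 s, during which the arm holds its last target. There are 200 camera calls.

## Working session

There is one attempt and no reset: what is moved stays moved. The work goes in short steps, Python scripts to look and compute and a shell command to move; the robot and the scene stay as the last step left them, time stands still between calls to the robot, and variables do not carry over. Pictures are saved under pics/ and viewed, at most 10 in all, crops included, and the job is handed in when it is done.

```bash
ls; mkdir -p pics
python3 - <<'E'
from station import ctrl
import cv2,pickle
o=ctrl.get_obs();print(o)
for n in("top","side"):
    d=ctrl.get_image(n);cv2.imwrite(f"pics/{n}0.png",d["image"][:,:,::-1]);pickle.dump(d,open(f"{n}0.pkl","wb"))
    print(n,{k:v for k,v in d.items() if k!="image"})
E
```

```text
pics
{'t': 0.0, 'q': array([-1.40302149e+00,  5.33413349e-02,  1.61429316e+00,  3.45348085e-06,
        1.47598313e+00, -1.18999619e-01]), 'dq': array([ 0.00155828, -0.00034558, -0.00029156, -0.00081355, -0.00090063,
       -0.00211978]), 'effort': array([-8.93162123e-04, -3.93686235e+01, -3.70179391e+01, -2.49434142e-04,
        6.94626564e-03, -7.35982326e-06]), 'tool_pos': array([ 0.17668509, -0.59886188,  0.23007314]), 'tool_rot': array([-3.10734893e+00, -4.48632465e-01,  7.21201945e-05]), 'contact_force': array([ 0.2624503 , -0.21822208,  0.22124492]), 'wrist_torque': array([-0.00268986,  0.01046322,  0.03690803]), 'grip_force': 0.0, 'opening': 0.08555261295011547}
top {'fovy': 49.22936661967523, 'cx': 274.4650102294415, 'cy': 209.98378986844412, 'xyz': array([ 0.30230251, -0.24510191,  0.96362152]), 'attitude': array([ 0.13457115, -0.16482418, -1.57203617])}
side {'fovy': 47.59394173707732, 'cx': 279.24693378803886, 'cy': 204.9853128227921, 'xyz': array([ 0.42447005, -0.92684619,  0.68163919]), 'attitude': array([ 0.86429162, -0.02110672, -0.04764431])}
```

View pics/top0.png

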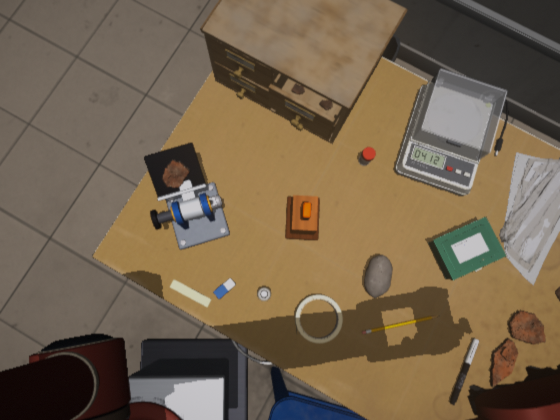

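View pics/side0.png

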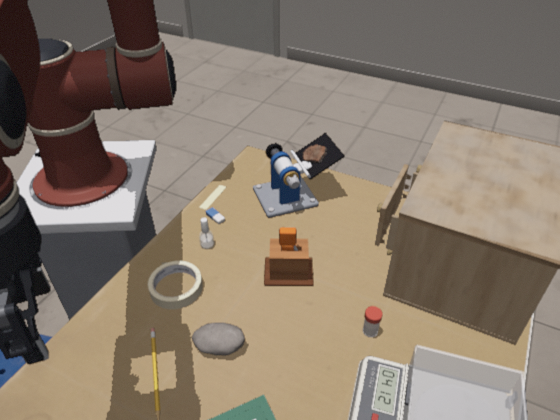

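```bash
cat > h.py <<'E'
import numpy as np,pickle,cv2
from scipy.spatial.transform import Rotation as R
def ray(d,u,v):
    f=d["image"].shape[0]/2/np.tan(np.radians(d["fovy"])/2)
    x=np.array([(u-d["cx"])/f,(v-d["cy"])/f])
    if d.get("fish"):
        r=np.hypot(*x); x=x*(np.tan(r)/r)
    return R.from_rotvec(d["attitude"]).apply([x[0],-x[1],-1.])
def at(d,u,v,z):
    r=ray(d,u,v);return d["xyz"]+r*(z-d["xyz"][2])/r[2]
def proj(d,P):
    f=d["image"].shape[0]/2/np.tan(np.radians(d["fovy"])/2)
    p=R.from_rotvec(d["attitude"]).inv().apply(np.atleast_2d(P)-d["xyz"]);x=np.c_[p[:,0],-p[:,1]]/-p[:,2:]
    if d.get("fish"):
        r=np.linalg.norm(x,axis=1,keepdims=True);x=x*np.arctan(r)/r
    return x*f+[d["cx"],d["cy"]]
E
python3 - <<'E'
from h import *
t=pickle.load(open("top0.pkl","rb"));s=pickle.load(open("side0.pkl","rb"))
a=cv2.resize(t["image"][135:260,135:335],None,fx=4,fy=4,interpolation=cv2.INTER_CUBIC)
cv2.imwrite("pics/a.png",a[:,:,::-1])
b=cv2.resize(s["image"][135:285,200:350],None,fx=4,fy=4,interpolation=cv2.INTER_CUBIC)
cv2.imwrite("pics/b.png",b[:,:,::-1])
E
```

```text
(no output)
```

View pics/a.png

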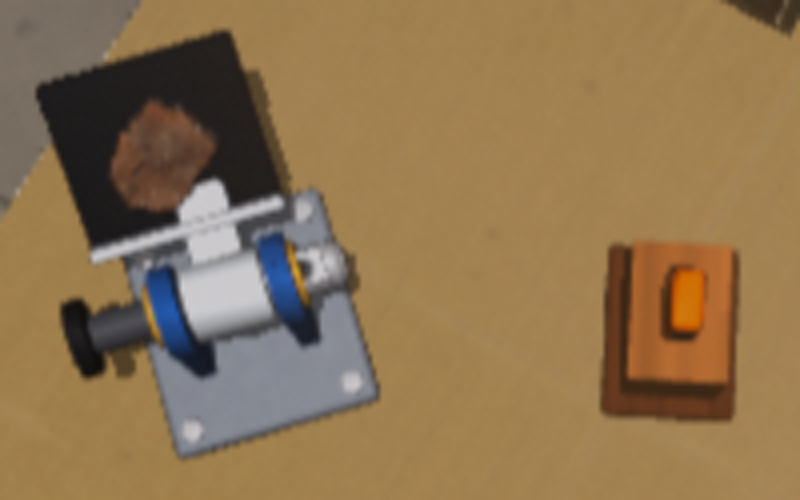

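View pics/b.png

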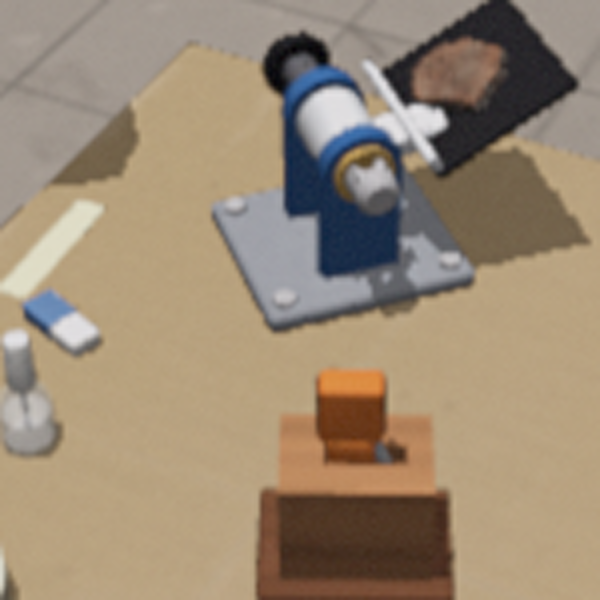

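Run:
```python
from h import *
np.set_printoptions(precision=4,suppress=True)
t=pickle.load(open("top0.pkl","rb"));s=pickle.load(open("side0.pkl","rb"))
T=lambda u,v:(135+u/4-.4,135+v/4-.4); S=lambda u,v:(200+u/4-.4,135+v/4-.4)
def tri(a,b):
    r1=ray(t,*T(*a));r2=ray(s,*S(*b));k,*_=np.linalg.lstsq(np.c_[r1,-r2],s["xyz"]-t["xyz"],rcond=None)
    p,q=t["xyz"]+k[0]*r1,s["xyz"]+k[1]*r2;return (p+q)/2,np.linalg.norm(p-q)
c=[at(t,*T(*p),.008)[:2] for p in((180,458),(378,397),(318,190))];print("base T",c,np.linalg.norm(c[1]-c[0]),np.linalg.norm(c[2]-c[1]), (c[0]+c[2])/2)
e=c[1]-c[0];print("yaw",np.arctan2(-e[1],-e[0])-np.pi/2,np.arctan2(*(c[2]-c[1])[::-1]))
c=[at(s,*S(*p),.008)[:2] for p in((213,212),(275,327),(473,278))];print("base S",c,np.linalg.norm(c[1]-c[0]),np.linalg.norm(c[2]-c[1]),(c[0]+c[2])/2)
print("collar",tri((300,272),(365,175)));print("end",tri((350,265),(378,193)));print("head",tri((72,340),(297,62)))
c=[at(t,*T(*p),.066)[:2] for p in((630,241),(735,243),(628,380),(727,383))];print("block",c,np.mean(c,0))
c=[at(s,*S(*p),.066)[:2] for p in((280,415),(432,415),(280,492),(435,492))];print("blockS",c,np.mean(c,0))
print("handle",at(t,*T(688,298),.112), at(s,*S(352,376),.112),at(s,*S(319,373),.112),at(s,*S(385,373),.112))
```

```text
base T [array([ 0.4045, -0.0662]), array([ 0.436 , -0.1687]), array([ 0.548 , -0.1354])] 0.10722058139501871 0.1168707861511766 [ 0.4763 -0.1008]
yaw 0.2974077219523812 0.2886315290082992
base S [array([ 0.4069, -0.0743]), array([ 0.4389, -0.1742]), array([ 0.5482, -0.1396])] 0.10489575706036118 0.11462408867513416 [ 0.4775 -0.1069]
collar (array([ 0.4884, -0.1353,  0.0776]), np.float64(0.0002108556767173215))
end (array([ 0.4918, -0.1603,  0.0845]), np.float64(0.002680456534285289))
head (array([ 0.4565, -0.024 ,  0.0745]), np.float64(0.0017294989128284137))
block [array([ 0.5061, -0.2988]), array([ 0.5049, -0.3517]), array([ 0.4356, -0.2968]), array([ 0.4339, -0.3458])] [ 0.4701 -0.3233]
blockS [array([ 0.4379, -0.2997]), array([ 0.5078, -0.3033]), array([ 0.4362, -0.3481]), array([ 0.5045, -0.3516])] [ 0.4716 -0.3257]
handle [ 0.4679 -0.3232  0.112 ] [ 0.4691 -0.324   0.112 ] [ 0.4548 -0.3214  0.112 ] [ 0.4836 -0.3229  0.112 ]
```

```bash
cat >> h.py <<'E'
O=np.array([.4775,-.0989]);YAW=.29
def E2W(x,y,z): # easel->world
    c,s=np.cos(YAW),np.sin(YAW);return np.array([O[0]+c*x-s*y,O[1]+s*x+c*y,z])
def W2E(p):
    c,s=np.cos(YAW),np.sin(YAW);d=np.array(p[:2])-O;return np.array([c*d[0]+s*d[1],-s*d[0]+c*d[1],p[2]])
def go(ctrl,P,psi):
    o=ctrl.get_obs();r=R.from_rotvec(o["tool_rot"])
    g=R.from_matrix(np.c_[[np.cos(psi),np.sin(psi),0],[np.sin(psi),-np.cos(psi),0],[0,0,-1]])
    print("off",(r.inv().apply(P-o["tool_pos"])*1e3).round(1),"rot",(r.inv()*g).as_rotvec().round(3))
def st(ctrl):
    o=ctrl.get_obs();print("t",o["t"],"E",W2E(o["tool_pos"]).round(4),"W",o["tool_pos"].round(4),"F",o["contact_force"].round(1),"open",round(o["opening"],4),o["grip_force"])
E
python3 - <<'E'
from h import *
from station import ctrl
go(ctrl,E2W(0,.118,.231),YAW+np.pi/2)
E
```

```text
off [ 4.296e+02 -5.125e+02  2.000e-01] rot [-1.000e-03 -2.000e-03 -1.574e+00]
```

```bash
python3 -m handwheel '[{"gripper":1,"offset":[430,-512,0],"rotation":[0,0,-1.57]},{"gripper":1,"offset":[430,-512,0],"rotation":[0,0,-1.57]},{"gripper":1,"offset":[430,-512,0],"rotation":[0,0,-1.57]},{"gripper":1,"offset":[430,-512,0],"rotation":[0,0,-1.57]},{"gripper":1,"offset":[430,-512,0],"rotation":[0,0,-1.57]},{"gripper":1,"offset":[430,-512,0],"rotation":[0,0,-1.57]},{"gripper":1,"offset":[430,-512,0],"rotation":[0,0,-1.57]},{"gripper":1,"offset":[430,-512,0],"rotation":[0,0,-1.57]}]' 60
python3 - <<'E'
from h import *
from station import ctrl
st(ctrl);go(ctrl,E2W(0,.118,.231),YAW+np.pi/2)
E
```

```text
t: 1.1
tool_pos: [0.3771, -0.1393, 0.2311]
tool_rot: [1.962, 2.453, 0.0]
contact_force: [1.5, -0.6, 0.1]
opening: 0.0
grip_force: 0.0
t 1.1 E [-0.1077 -0.01    0.2311] W [ 0.3771 -0.1393  0.2311] F [ 1.5 -0.6  0.1] open 0.0 0.0
off [1.35e+02 9.87e+01 1.00e-01] rot [ 0.     0.    -0.068]
```

```bash
python3 -m handwheel '[{"gripper":1,"offset":[135,99,0],"rotation":[0,0,-0.068]},{"gripper":1,"offset":[135,99,0],"rotation":[0,0,-0.068]},{"gripper":1,"offset":[135,99,0],"rotation":[0,0,-0.068]},{"gripper":1,"offset":[135,99,60],"rotation":[0,0,-0.068]},{"gripper":1,"offset":[135,99,110],"rotation":[0,0,-0.068]},{"gripper":1,"offset":[135,99,150],"rotation":[0,0,-0.068]},{"gripper":1,"offset":[135,99,164],"rotation":[0,0,-0.068]},{"gripper":1,"offset":[135,99,164],"rotation":[0,0,-0.068]}]'
python3 - <<'E'
from h import *
from station import ctrl
st(ctrl)
d=ctrl.get_image("top");x=proj(d,E2W(0,.083,.08))[0];print(x)
a=cv2.resize(d["image"][135:260,120:300],None,fx=4,fy=4,interpolation=cv2.INTER_CUBIC)
cv2.imwrite("pics/c.png",a[:,:,::-1])
E
```

```text
t: 2.1
tool_pos: [0.4443, 0.0119, 0.0669]
tool_rot: [-1.884, -2.512, 0.001]
contact_force: [0.1, 1.3, 0.1]
opening: -0.0002
grip_force: 0.0
t 2.1 E [-0.0002  0.1156  0.0669] W [0.4443 0.0119 0.0669] F [0.1 1.3 0.1] open -0.0002 0.0
[149.39582172 220.09198731]
```

View pics/c.png

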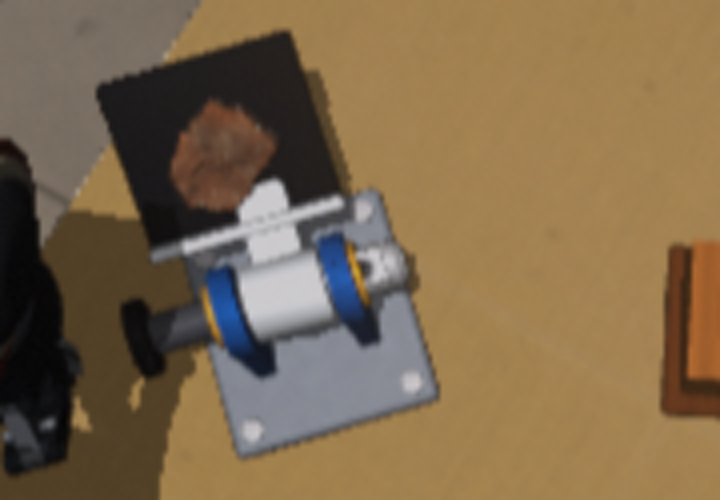

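```bash
python3 -m handwheel '[{"gripper":1,"offset":[-8,0,0],"rotation":[0,0,0]},{"gripper":1,"offset":[-14,0,0],"rotation":[0,0,0]},{"gripper":1,"offset":[-19,0,0],"rotation":[0,0,0]},{"gripper":1,"offset":[-24,0,0],"rotation":[0,0,0]},{"gripper":1,"offset":[-28,0,0],"rotation":[0,0,0]},{"gripper":1,"offset":[-32,0,0],"rotation":[0,0,0]},{"gripper":1,"offset":[-36,0,0],"rotation":[0,0,0]},{"gripper":1,"offset":[-40,0,0],"rotation":[0,0,0]}]'
python3 - <<'E'
from h import *
from station import ctrl
st(ctrl)
E
```

```text
t: 3.15
tool_pos: [0.4557, -0.0257, 0.0673]
tool_rot: [-1.883, -2.512, -0.002]
contact_force: [-2.2, 5.2, 2.0]
opening: 0.0001
grip_force: 2.6
t 3.15 E [0.0001 0.0764 0.0673] W [ 0.4557 -0.0257  0.0673] F [-2.2  5.2  2. ] open 0.0001 2.6295765323811793
```

```bash
python3 -m handwheel '[{"gripper":1,"offset":[-2,0,0],"rotation":[0,0,0]},{"gripper":1,"offset":[-4,0,0],"rotation":[0,0,0]},{"gripper":1,"offset":[-6,0,0],"rotation":[0,0,0]},{"gripper":1,"offset":[-7,0,0],"rotation":[0,0,0]},{"gripper":1,"offset":[-8,0,0],"rotation":[0,0,0]},{"gripper":1,"offset":[-9,0,0],"rotation":[0,0,0]},{"gripper":1,"offset":[-10,0,0],"rotation":[0,0,0]},{"gripper":1,"offset":[-10,0,0],"rotation":[0,0,0]}]'
python3 - <<'E'
from h import *
from station import ctrl
st(ctrl)
E
```

```text
t: 4.15
tool_pos: [0.4587, -0.0356, 0.0673]
tool_rot: [-1.884, -2.513, -0.002]
contact_force: [-1.0, 5.2, 1.8]
opening: 0.0
grip_force: 2.5
t 4.15 E [0.0001 0.066  0.0673] W [ 0.4587 -0.0356  0.0673] F [-1.   5.2  1.8] open 0.0 2.500307041900669
```

```bash
python3 -m handwheel '[{"gripper":1,"offset":[-1,0,0],"rotation":[0,0,0]},{"gripper":1,"offset":[-2,0,0],"rotation":[0,0,0]},{"gripper":1,"offset":[-3,0,0],"rotation":[0,0,0]},{"gripper":1,"offset":[-4,0,0],"rotation":[0,0,0]},{"gripper":1,"offset":[-5,0,0],"rotation":[0,0,0]},{"gripper":1,"offset":[-6,0,0],"rotation":[0,0,0]},{"gripper":1,"offset":[-6,0,0],"rotation":[0,0,0]},{"gripper":1,"offset":[-6,0,0],"rotation":[0,0,0]}]'
python3 - <<'E'
from h import *
from station import ctrl
st(ctrl)
E
```

```text
t: 5.15
tool_pos: [0.4605, -0.0415, 0.0673]
tool_rot: [-1.884, -2.513, -0.002]
contact_force: [-0.1, 5.5, 1.7]
opening: -0.0002
grip_force: 2.4
t 5.15 E [0.0001 0.0599 0.0673] W [ 0.4605 -0.0415  0.0673] F [-0.1  5.5  1.7] open -0.0002 2.406079725317909
```

```bash
python3 -m handwheel '[{"gripper":1,"offset":[-1,0,0],"rotation":[0,0,0]},{"gripper":1,"offset":[-2,0,0],"rotation":[0,0,0]},{"gripper":1,"offset":[-3,0,0],"rotation":[0,0,0]},{"gripper":1,"offset":[-4,0,0],"rotation":[0,0,0]},{"gripper":1,"offset":[-5,0,0],"rotation":[0,0,0]},{"gripper":1,"offset":[-5.5,0,0],"rotation":[0,0,0]},{"gripper":1,"offset":[-6,0,0],"rotation":[0,0,0]},{"gripper":1,"offset":[-6,0,0],"rotation":[0,0,0]}]'
python3 - <<'E'
from h import *
from station import ctrl
st(ctrl)
E
```

```text
t: 6.15
tool_pos: [0.4611, -0.0436, 0.0673]
tool_rot: [-1.88, -2.507, -0.009]
contact_force: [-4.1, 18.4, 7.6]
opening: -0.0
grip_force: 9.9
t 6.15 E [0.0001 0.0576 0.0673] W [ 0.4611 -0.0436  0.0673] F [-4.1 18.4  7.6] open -0.0 9.867892399197444
```

```bash
python3 -m handwheel '[{"gripper":1,"offset":[10,0,0],"rotation":[0,0,0]},{"gripper":1,"offset":[25,0,-20],"rotation":[0,0,0]},{"gripper":0,"offset":[25,0,-80],"rotation":[0,0,0]},{"gripper":-1,"offset":[25,0,-130],"rotation":[0,0,0]},{"gripper":-1,"offset":[-35,0,-150],"rotation":[0,0,0]},{"gripper":-1,"offset":[-95,0,-150],"rotation":[0,0,0]},{"gripper":-1,"offset":[-119,0,-150],"rotation":[0,0,0]},{"gripper":-1,"offset":[-119,0,-150],"rotation":[0,0,0]}]'
python3 - <<'E'
from h import *
from station import ctrl
st(ctrl)
d=ctrl.get_image("wrist");d["fish"]=1;pickle.dump(d,open("w1.pkl","wb"));print({k:v for k,v in d.items() if k!="image"})
t=ctrl.get_image("top");pickle.dump(t,open("top1.pkl","wb"));s=ctrl.get_image("side");pickle.dump(s,open("side1.pkl","wb"))
print(proj(d,E2W(0,-.064,.0895)))
cv2.imwrite("pics/d.png",cv2.resize(d["image"],None,fx=1.4,fy=1.4,interpolation=cv2.INTER_CUBIC)[:,:,::-1])
E
```

```text
t: 7.15
tool_pos: [0.4951, -0.1632, 0.2166]
tool_rot: [-1.887, -2.51, 0.001]
contact_force: [0.1, -0.1, -1.3]
opening: 0.0856
grip_force: 0.0
t 7.15 E [-0.0015 -0.0666  0.2166] W [ 0.4951 -0.1632  0.2166] F [ 0.1 -0.1 -1.3] open 0.0856 0.0
{'fovy': 65.70646984690485, 'cx': 275.428798014093, 'cy': 209.77926950892805, 'xyz': array([ 0.47332804, -0.08311984,  0.35913504]), 'attitude': array([-0.32987302, -0.04528297,  0.27802573]), 'fish': 1}
[[276.11981808 195.99720372]]
```

View pics/d.png

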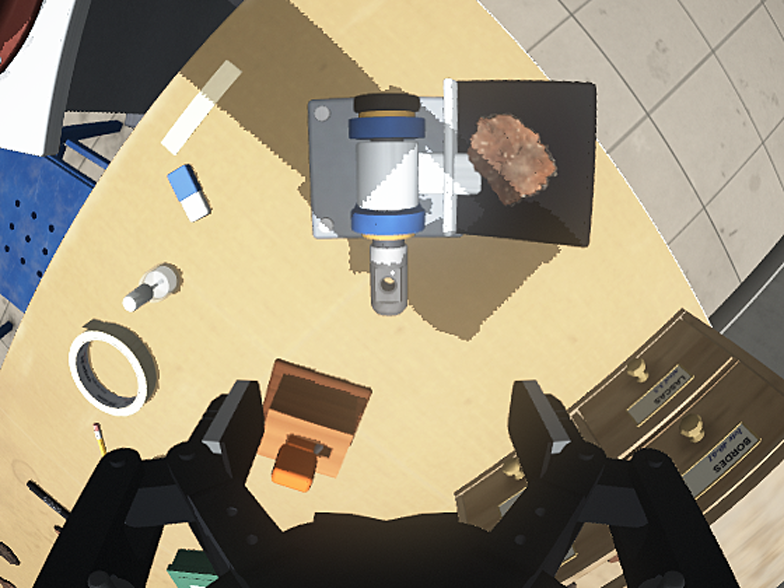

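Run:
```python
from h import *
from station import ctrl
np.set_printoptions(precision=4,suppress=True)
d=pickle.load(open("w1.pkl","rb"))
for n,(u,v,z) in dict(hole=(389,284,.0895),headL=(355,104,.08),headR=(420,104,.08),collarL=(370,238,.08),collarR=(409,238,.08),sleeveL=(371,300,.08),sleeveR=(407,300,.08),hT=(291.5,483,.112)).items():
    p=at(d,u/1.4,v/1.4,z);print(n,p,W2E(p))
go(ctrl,np.array([.4687,-.3235,.2166]),1.52)
```

```text
hole [ 0.499  -0.1658  0.0895] [ 0.0015 -0.0702  0.0895]
headL [ 0.4488 -0.0653  0.08  ] [-0.0179  0.0404  0.08  ]
headR [ 0.4862 -0.0545  0.08  ] [0.021  0.0401 0.08  ]
collarL [ 0.48  -0.143  0.08 ] [-0.0102 -0.0429  0.08  ]
collarR [ 0.5035 -0.1362  0.08  ] [ 0.0142 -0.0432  0.08  ]
sleeveL [ 0.4917 -0.1825  0.08  ] [-0.0103 -0.0841  0.08  ]
sleeveR [ 0.5142 -0.176   0.08  ] [ 0.0132 -0.0844  0.08  ]
hT [ 0.4709 -0.3252  0.112 ] [-0.071  -0.2149  0.112 ]
off [-148.7  -70.9    0. ] rot [-0.001 -0.001  0.336]
```

```bash
python3 -m handwheel '[{"gripper":-1,"offset":[-60,-28,0],"rotation":[0,0,0.17]},{"gripper":-1,"offset":[-110,-52,0],"rotation":[0,0,0.336]},{"gripper":-1,"offset":[-149,-70,0],"rotation":[0,0,0.336]},{"gripper":-1,"offset":[-149,-70,40],"rotation":[0,0,0.336]},{"gripper":-1,"offset":[-149,-70,90],"rotation":[0,0,0.336]},{"gripper":-1,"offset":[-149,-70,125],"rotation":[0,0,0.336]},{"gripper":-1,"offset":[-149,-70,136],"rotation":[0,0,0.336]},{"gripper":-1,"offset":[-149,-70,136],"rotation":[0,0,0.336]}]' 60
python3 - <<'E'
from h import *
from station import ctrl
st(ctrl)
d=ctrl.get_image("wrist")
cv2.imwrite("pics/e.png",cv2.resize(d["image"],None,fx=1.4,fy=1.4,interpolation=cv2.INTER_CUBIC)[200:,:,::-1])
E
```

```text
t: 8.3
tool_pos: [0.4701, -0.3237, 0.0814]
tool_rot: [-2.277, -2.164, 0.0]
contact_force: [-0.1, 0.0, 0.7]
opening: 0.0859
grip_force: 0.0
t 8.3 E [-0.0714 -0.2133  0.0814] W [ 0.4701 -0.3237  0.0814] F [-0.1  0.   0.7] open 0.0859 0.0
```

View pics/e.png

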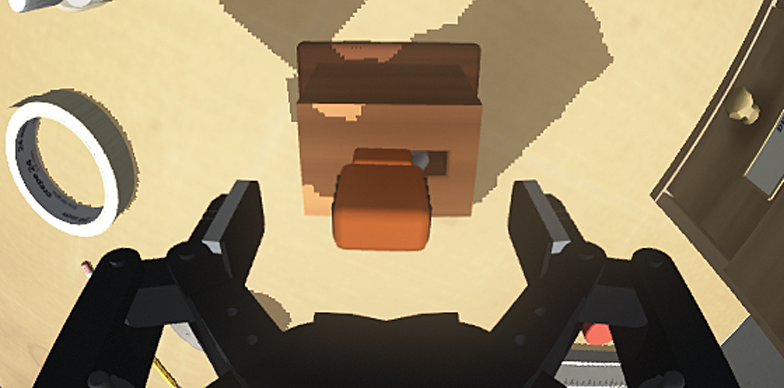

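```bash
python3 -m handwheel '[{"gripper":-1,"offset":[0,-1.5,0],"rotation":[0,0,0]},{"gripper":1,"offset":[0,-1.5,0],"rotation":[0,0,0]},{"gripper":1,"offset":[0,-1.5,0],"rotation":[0,0,0]},{"gripper":1,"offset":[0,-1.5,0],"rotation":[0,0,0]},{"gripper":1,"offset":[0,-1.5,0],"rotation":[0,0,0]},{"gripper":1,"offset":[0,-1.5,0],"rotation":[0,0,0]},{"gripper":1,"offset":[0,-1.5,0],"rotation":[0,0,0]},{"gripper":1,"offset":[0,-1.5,0],"rotation":[0,0,0]}]' 80; python3 -m handwheel '[{"gripper":1,"offset":[0,0,-10],"rotation":[0,0,0]},{"gripper":1,"offset":[0,0,-25],"rotation":[0,0,0]},{"gripper":1,"offset":[0,0,-45],"rotation":[0,0,0]},{"gripper":1,"offset":[0,0,-70],"rotation":[0,0,0]},{"gripper":1,"offset":[0,0,-90],"rotation":[0,0,0]},{"gripper":1,"offset":[0,0,-100],"rotation":[0,0,0]},{"gripper":1,"offset":[0,0,-100],"rotation":[0,0,0]},{"gripper":1,"offset":[0,0,-100],"rotation":[0,0,0]}]';python3 - <<'E'
from h import *
from station import ctrl
st(ctrl)
go(ctrl,np.array([.499,-.1658,.18]),YAW+np.pi/2)
E
```

```text
t: 9.35
tool_pos: [0.4688, -0.3248, 0.0818]
tool_rot: [2.278, 2.162, 0.0]
contact_force: [1.2, -0.1, 3.5]
opening: 0.0287
grip_force: 79.3
t: 10.35
tool_pos: [0.4678, -0.324, 0.1801]
tool_rot: [-2.277, -2.161, 0.001]
contact_force: [0.2, 0.3, -0.7]
opening: 0.0286
grip_force: 79.8
t 10.35 E [-0.0736 -0.213   0.1801] W [ 0.4678 -0.324   0.1801] F [ 0.2  0.3 -0.7] open 0.0286 79.76787328720093
off [159.6  22.9   0.3] rot [-0.002 -0.002 -0.342]
```

```bash
python3 -m handwheel '[{"gripper":1,"offset":[30,5,0],"rotation":[0,0,-0.1]},{"gripper":1,"offset":[70,10,0],"rotation":[0,0,-0.2]},{"gripper":1,"offset":[110,16,0],"rotation":[0,0,-0.3]},{"gripper":1,"offset":[140,20,0],"rotation":[0,0,-0.342]},{"gripper":1,"offset":[160,23,0],"rotation":[0,0,-0.342]},{"gripper":1,"offset":[160,23,0],"rotation":[0,0,-0.342]},{"gripper":1,"offset":[160,23,0],"rotation":[0,0,-0.342]},{"gripper":1,"offset":[160,23,0],"rotation":[0,0,-0.342]}]';python3 - <<'E'
from h import *
from station import ctrl
st(ctrl)
W=None
for n in("wrist","side","top"):
    d=ctrl.get_image(n)
    if n=="wrist":d["fish"]=1
    pickle.dump(d,open(n+"2.pkl","wb"))
    if n=="top":continue
    u,v=proj(d,[.499,-.1658,.1])[0].astype(int);print(n,u,v)
    if n=="wrist":
        u0,v0=u-65,v-60;c=d["image"][v0:v0+130,u0:u0+130]
    else:
        u0,v0=u-65,v-85;c=d["image"][v0:v0+130,u0:u0+130]
    print(u0,v0)
    c=cv2.resize(c,(400,400),interpolation=cv2.INTER_CUBIC);W=c if W is None else np.hstack([W,c])
cv2.imwrite("pics/f.png",W[:,:,::-1])
E
```

```text
t: 11.35
tool_pos: [0.4996, -0.1667, 0.1812]
tool_rot: [-1.879, -2.518, 0.0]
contact_force: [0.9, 0.3, -0.6]
opening: 0.0288
grip_force: 79.8
t 11.35 E [ 0.0018 -0.0713  0.1812] W [ 0.4996 -0.1667  0.1812] F [ 0.9  0.3 -0.6] open 0.0288 79.76840257644653
wrist 273 215
208 155
side 297 178
232 93
```

View pics/f.png

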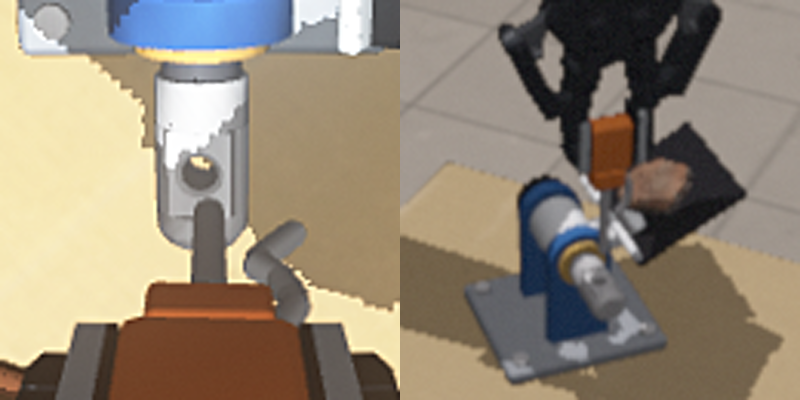

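Run:
```python
from h import *
from station import ctrl
np.set_printoptions(precision=4,suppress=True)
d=pickle.load(open("wrist2.pkl","rb"))
P=lambda u,v:(208+u*.325-.3,155+v*.325-.3)
h=at(d,*P(202,173),.0895);sl=at(d,*P(157,190),.08);sr=at(d,*P(247,190),.08);t=at(d,*P(209,207),.1135)
n=at(d,*P(210,282),.1662) # leg at nose front?
for p in(h,sl,sr,t,n,(sl+sr)/2):print(p,W2E(p))
s=pickle.load(open("side2.pkl","rb"))
# side-cam check: tip & hole
c=cv2.resize(s["image"][130:220,260:350],(600,600),interpolation=cv2.INTER_CUBIC)
for q,z in((h,0),(t,0)):
    u,v=proj(s,q)[0];cv2.drawMarker(c,(int((u-260+.5)*6.667),int((v-130+.5)*6.667)),(255,0,0),cv2.MARKER_CROSS,12,1)
cv2.imwrite("pics/g.png",c[:,:,::-1])
```

```text
[ 0.4987 -0.1657  0.0895] [ 0.0012 -0.0701  0.0895]
[ 0.4897 -0.1767  0.08  ] [-0.0106 -0.0781  0.08  ]
[ 0.5121 -0.1701  0.08  ] [ 0.0128 -0.0781  0.08  ]
[ 0.5003 -0.165   0.1135] [ 0.003  -0.0698  0.1135]
[ 0.4986 -0.1588  0.1662] [ 0.0031 -0.0634  0.1662]
[ 0.5009 -0.1734  0.08  ] [ 0.0011 -0.0781  0.08  ]
```

View pics/g.png

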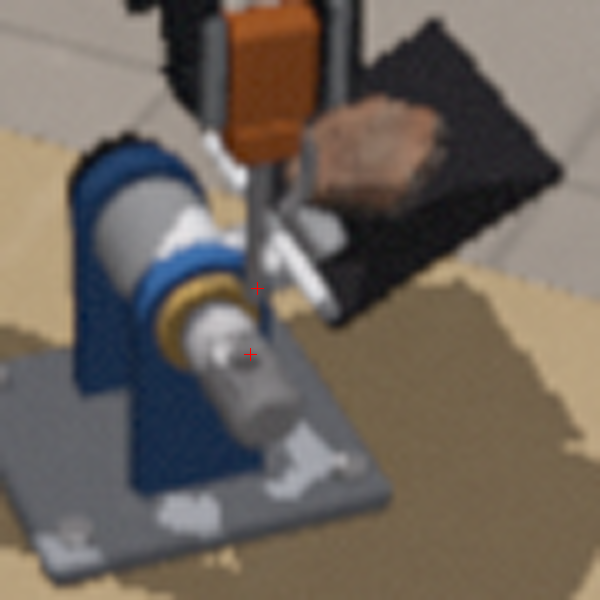

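```bash
python3 -m handwheel '[{"gripper":1,"offset":[0,-1.8,5],"rotation":[0,0,0]},{"gripper":1,"offset":[0,-1.8,12],"rotation":[0,0,0]},{"gripper":1,"offset":[0,-1.8,18],"rotation":[0,0,0]},{"gripper":1,"offset":[0,-1.8,21],"rotation":[0,0,0]},{"gripper":1,"offset":[0,-1.8,23],"rotation":[0,0,0]},{"gripper":1,"offset":[0,-1.8,24.5],"rotation":[0,0,0]},{"gripper":1,"offset":[0,-1.8,26],"rotation":[0,0,0]},{"gripper":1,"offset":[0,-1.8,26],"rotation":[0,0,0]}]';python3 - <<'E'
from h import *
from station import ctrl
st(ctrl)
E
```

```text
t: 12.5
tool_pos: [0.498, -0.1664, 0.1553]
tool_rot: [-1.877, -2.519, 0.0]
contact_force: [-0.1, -0.6, -1.1]
opening: 0.0288
grip_force: 79.8
t 12.5 E [ 0.0004 -0.0705  0.1553] W [ 0.498  -0.1664  0.1553] F [-0.1 -0.6 -1.1] open 0.0288 79.75749135017395
```

```bash
python3 -m handwheel '[{"gripper":1,"offset":[0,0,1],"rotation":[0,0,0]},{"gripper":1,"offset":[0,0,2],"rotation":[0,0,0]},{"gripper":1,"offset":[0,0,3],"rotation":[0,0,0]},{"gripper":1,"offset":[0,0,4],"rotation":[0,0,0]},{"gripper":1,"offset":[0,0,5],"rotation":[0,0,0]},{"gripper":1,"offset":[0,0,6],"rotation":[0,0,0]},{"gripper":1,"offset":[0,0,7],"rotation":[0,0,0]},{"gripper":1,"offset":[0,0,7],"rotation":[0,0,0]}]';python3 - <<'E'
from h import *
from station import ctrl
st(ctrl)
E
```

```text
t: 13.5
tool_pos: [0.498, -0.1664, 0.1482]
tool_rot: [-1.877, -2.519, -0.0]
contact_force: [-0.5, -0.0, -0.8]
opening: 0.0287
grip_force: 79.8
t 13.5 E [ 0.0003 -0.0705  0.1482] W [ 0.498  -0.1664  0.1482] F [-0.5 -0.  -0.8] open 0.0287 79.75676894187927
```

```bash
python3 -m handwheel '[{"gripper":1,"offset":[0,0,2],"rotation":[0,0,0]},{"gripper":1,"offset":[0,0,4],"rotation":[0,0,0]},{"gripper":1,"offset":[0,0,6],"rotation":[0,0,0]},{"gripper":1,"offset":[0,0,8],"rotation":[0,0,0]},{"gripper":1,"offset":[0,0,10],"rotation":[0,0,0]},{"gripper":1,"offset":[0,0,12],"rotation":[0,0,0]},{"gripper":1,"offset":[0,0,14],"rotation":[0,0,0]},{"gripper":1,"offset":[0,0,14],"rotation":[0,0,0]}]';python3 - <<'E'
from h import *
from station import ctrl
st(ctrl)
E
```

```text
t: 14.5
tool_pos: [0.4979, -0.1663, 0.1341]
tool_rot: [-1.877, -2.519, 0.0]
contact_force: [-0.1, -0.3, -1.0]
opening: 0.0289
grip_force: 79.8
t 14.5 E [ 0.0003 -0.0704  0.1341] W [ 0.4979 -0.1663  0.1341] F [-0.1 -0.3 -1. ] open 0.0289 79.78352665901184
```

```bash
python3 -m handwheel '[{"gripper":1,"offset":[0,0,2],"rotation":[0,0,0]},{"gripper":1,"offset":[0,0,4],"rotation":[0,0,0]},{"gripper":1,"offset":[0,0,6],"rotation":[0,0,0]},{"gripper":1,"offset":[0,0,8],"rotation":[0,0,0]},{"gripper":1,"offset":[0,0,10],"rotation":[0,0,0]},{"gripper":1,"offset":[0,0,12],"rotation":[0,0,0]},{"gripper":1,"offset":[0,0,14],"rotation":[0,0,0]},{"gripper":1,"offset":[0,0,14],"rotation":[0,0,0]}]';python3 - <<'E'
from h import *
from station import ctrl
st(ctrl)
E
```

```text
t: 15.5
tool_pos: [0.4982, -0.1663, 0.1196]
tool_rot: [1.877, 2.519, 0.001]
contact_force: [3.5, -1.7, -1.8]
opening: 0.0289
grip_force: 79.7
t 15.5 E [ 0.0005 -0.0705  0.1196] W [ 0.4982 -0.1663  0.1196] F [ 3.5 -1.7 -1.8] open 0.0289 79.65478420257568
```

```bash
python3 -m handwheel '[{"gripper":1,"offset":[0,0,2],"rotation":[0,0,0]},{"gripper":1,"offset":[0,0,4],"rotation":[0,0,0]},{"gripper":1,"offset":[0,0,6],"rotation":[0,0,0]},{"gripper":1,"offset":[0,0,8],"rotation":[0,0,0]},{"gripper":1,"offset":[0,0,10],"rotation":[0,0,0]},{"gripper":1,"offset":[0,0,12],"rotation":[0,0,0]},{"gripper":1,"offset":[0,0,14],"rotation":[0,0,0]},{"gripper":1,"offset":[0,0,14],"rotation":[0,0,0]}]';python3 - <<'E'
from h import *
from station import ctrl
st(ctrl)
E
```

```text
t: 16.5
tool_pos: [0.4974, -0.1663, 0.1058]
tool_rot: [-1.876, -2.518, 0.001]
contact_force: [0.7, -0.7, -1.7]
opening: 0.0284
grip_force: 79.8
t 16.5 E [-0.0002 -0.0703  0.1058] W [ 0.4974 -0.1663  0.1058] F [ 0.7 -0.7 -1.7] open 0.0284 79.76029515266418
```

```bash
python3 -m handwheel '[{"gripper":1,"offset":[0,0,0.5],"rotation":[0,0,0]},{"gripper":1,"offset":[0,0,1],"rotation":[0,0,0]},{"gripper":1,"offset":[0,0,1.5],"rotation":[0,0,0]},{"gripper":1,"offset":[0,0,2],"rotation":[0,0,0]},{"gripper":1,"offset":[0,0,2.5],"rotation":[0,0,0]},{"gripper":1,"offset":[0,0,3],"rotation":[0,0,0]},{"gripper":1,"offset":[0,0,3],"rotation":[0,0,0]},{"gripper":1,"offset":[0,0,3],"rotation":[0,0,0]}]';python3 - <<'E'
from h import *
from station import ctrl
st(ctrl)
E
```

```text
t: 17.5
tool_pos: [0.4983, -0.1664, 0.1051]
tool_rot: [-1.877, -2.519, -0.0]
contact_force: [-5.4, 2.2, 10.5]
opening: 0.0288
grip_force: 81.2
t 17.5 E [ 0.0007 -0.0706  0.1051] W [ 0.4983 -0.1664  0.1051] F [-5.4  2.2 10.5] open 0.0288 81.24630331993103
```

```bash
python3 -m handwheel '[{"gripper":1,"offset":[0,0,-1.5],"rotation":[0,0,0]},{"gripper":0,"offset":[0,0,-1.5],"rotation":[0,0,0]},{"gripper":-0.2,"offset":[0,0,-1.5],"rotation":[0,0,0]},{"gripper":-0.4,"offset":[0,0,-1.5],"rotation":[0,0,0]},{"gripper":-0.4,"offset":[0,0,-40],"rotation":[0,0,0]},{"gripper":-0.4,"offset":[0,0,-90],"rotation":[0,0,0]},{"gripper":-0.4,"offset":[0,0,-120],"rotation":[0,0,0]},{"gripper":-0.4,"offset":[0,0,-120],"rotation":[0,0,0]}]';python3 - <<'E'
from h import *
from station import ctrl
st(ctrl)
s=ctrl.get_image("side");d=ctrl.get_image("wrist")
c=cv2.resize(s["image"][115:235,230:350],(400,400),interpolation=cv2.INTER_CUBIC);e=cv2.resize(d["image"][130:260,210:340],(400,400),interpolation=cv2.INTER_CUBIC)
cv2.imwrite("pics/z.png",np.hstack([c,e])[:,:,::-1])
E
```

```text
t: 18.5
tool_pos: [0.4997, -0.1672, 0.2267]
tool_rot: [1.873, 2.514, 0.002]
contact_force: [0.2, -0.0, -0.2]
opening: 0.0596
grip_force: 0.0
t 18.5 E [ 0.0017 -0.0718  0.2267] W [ 0.4997 -0.1672  0.2267] F [ 0.2 -0.  -0.2] open 0.0596 0.0
```

View pics/z.png

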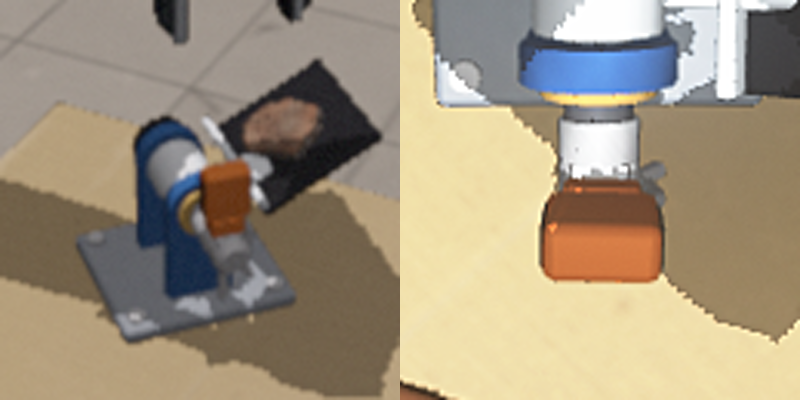

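The clip stands upright with its nose down on the sleeve, the sprung leg is round the shank, and the gripper is clear.

```bash
python3 -c "
from station import ctrl
print(ctrl.finish_job())"
```

```text
the job is handed in; nothing more can be done
None
```

I pushed the clevis pin to its stop, pressed the clip fully down through the cross-hole (last images show it upright, sprung leg round the shank), released it and handed the job in at about 18.5 s; the judge returned no verdict.

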